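# Load and clamp the spice-jar keeper

### The job

Stand the red-capped spice jar in the jar keeper's channel, in the free space between the two black-capped jars and the orange pad. Then, with the red lever still up, slide the fence along the channel until the three jars are snug against one another and the end stop, feeling for it because they are glass and must not be squeezed hard (keep the squeeze well under 20 N), and flip the red cam lever down past its centre so that it snaps flat and keeps the row clamped. Let go, and leave the can, the bowl and the carton where they are.

Things in the scene. Friction and masses are not known exactly. Their poses are not given: they have to be found in the camera images.
- tray: Jar keeper: aluminium channel fixed to the counter, 396 mm long along its y, 76 mm wide along its x; origin: centre of its underside. Inside floor 8 mm up; side rails 6 mm thick, 40 mm high, 58 mm apart inside. A grey end stop, 60 mm high, stands firm at the -y end, its inner face somewhere from y = -185 to -135 mm: not measured, to be felt. The fence (black carriage) runs in the +y end.
- jar_new: Red-capped glass spice jar to be loaded, standing loose on the counter: 48 mm diameter, 93 mm tall, about 0.22 kg; the cap is the top 23 mm, 45 mm diameter. Origin: centre of its underside, z is its axis (up).
- jar_a: Black-capped glass spice jar with green filling, same size as the red-capped one, in the channel next to the end stop, up to 50 mm short of it. Origin: centre of its underside.
- jar_b: Black-capped glass spice jar with yellow filling, same size, in the channel between jar_a and the free space. Origin: centre of its underside.
- pad: Orange upright pressure pad on the fence's front, facing the jars (towards the tray's -y): 52 mm wide, 46 mm high (11 to 57 mm above the counter), 5 mm thick. Origin: its centre; its face is 2.5 mm from there towards -y. It rests on a spring of 4 N per mm with 6.5 mm of give. Closing the lever drives it about 3.5 mm forward.
- fence (a joint): Travel of the fence carriage (black, 56 mm wide, 100 mm long, top 54 mm above the counter) in m: 0 at the tray's +y end, growing towards the jars, up to 0.112. It slides stiffly (about 8 N of friction, a little more when moved fast), stays where left, and carries post, pad and lever.
- fence_post (a point): Centre of the top of the fence's upright steel post, a round pin of 18 mm diameter that rises 56 mm from the carriage's top (54 mm) to 110 mm above the counter. Push or grip it to slide the fence. It stands on the channel's centre line, 58 mm behind (+y of) the lever's pivot; 12 mm of carriage lies behind its centre.
- lever (a joint): Angle of the red cam lever in rad: 0 open (1.42 rad above level), 1.42 closed (level, pointing to the tray's -x). It turns about an axis along the tray's y. A spring resists, most at about 0.8 rad (0.8 N m, some 11 N at 70 mm from the pivot). Its centre is at 1.2 rad: before it the lever springs back open, beyond it it snaps to 1.42 by itself and stays.
- lever_pivot (a point): Centre of the lever's pivot, 66 mm above the counter, 22 mm to the tray's +x side of its centre line; its position follows the fence.
- lever_tip (a point): Centre of the lever's free end, 90 mm from the pivot. The lever is a straight red bar 14 mm wide (along the tray's y) and 10 mm thick. It closes by being pushed from the tray's +x side over towards -x and down.
- can: Bystander: blue-labelled food can, 66 mm diameter, 85 mm tall, on the counter. Origin: centre of its underside.
- bowl: Bystander: white bowl, 110 mm across, 50 mm high. Origin: centre of its underside.
- carton: Bystander: brown cardboard box, 60 x 110 x 45 mm high. Origin: centre of its underside.
Things that resemble listed ones, but are neither listed nor needed, are in the scene too. Leave any purple look-alike of the jar_b alone.

How it is judged:
On the way, in this order (a step that is already met when the one before it is completed fails the run):
1. the red-capped jar stands released in the channel between jar_b and the pad, lever still up (z of jar_new in the frame of tray below 0.011 m and angle between jar_new's own z axis and vertical below 0.1 rad and x of jar_new in the frame of tray between -0.007 and 0.007 m and z of jar_new in the frame of jar_b below 0.004 m and y of jar_new in the frame of pad below -0.02 m and distance between jar_new and jar_b below 0.09 m and contact force between the fingers and jar_new below 0.1 N and value of joint lever below 0.6 rad), for 0.2 s.
2. the fence presses the jars snug (over 2 N through the row) with the lever still up (contact force between pad and jar_new above 2 N and contact force between jar_a and jar_b above 2 N and value of joint lever below 0.2 rad), for 0.2 s.
3. the lever has snapped past centre and lies flat (value of joint lever above 1.36 rad), for 0.2 s.
At the end, for the whole second after the job is handed in: The lever lies flat (joint over 1.36 rad), all three jars stand upright (within 0.1 rad) on the channel floor (within 3 mm) and at rest, and the row is clamped: more than 3 N between the pad and the red-capped jar, between that and jar_b, and between jar_b and jar_a (value of joint lever above 1.36 rad and contact force between pad and jar_new above 3 N and contact force between each of jar_new, jar_a and jar_b above 3 N and z of each of jar_new, jar_a, jar_b in the frame of tray below 0.011 m and angle between each of jar_new, jar_a, jar_b's own z axis and vertical below 0.1 rad and linear speed of jar_new below 0.02 m/s); the robot touches nothing.
It fails at once if the glass jars are squeezed with more than 20 N by the pad or one another (contact force between pad and jar_new above 20 N or contact force between any of jar_new, jar_a and jar_b above 20 N).
It fails at once if the can, bowl or carton is moved more than 20 mm (distance of any of can, bowl, carton from where it was at the start of the episode above 0.02 m).
It also fails if it takes over 72 s, if anything falls off the work surface, if the arm or the gripper's body presses on something with over 40 N, if the wrist force passes 120 N, or if a joint passes its speed limit or range.

### The arm

A 6-joint arm with a two-finger parallel gripper is mounted at the origin on the work surface. World frame = base frame: x ahead of the robot, y to its left, z up, the work surface at z = 0. Lengths are in m, angles in rad, forces in N, time in s.
With the tool pointing down it reaches from about 0.3 to 0.75 m from the base axis. Payload 8.5 kg.
Tool frame: the origin (TCP) lies at the very end of the fingers, on their centre line; the grasp point (between the pads) lies 19 mm behind it (grip_depth is the z of the grasp point in the tool frame, in m); z points along the fingers, y is the line along which they close (so a half turn about z gives the same grasp; the last joint's range is limited). The gripper opens to 88 mm and grips with 3 to 60 N. Pads are 18 mm wide; open, the fingers measure 123 mm over their backs; the gripper's body (75 mm by 187 mm) begins 45 mm behind the grasp point.
Start: joints at [1.038, 0.381, 1.297, -0, 1.464, -0.215], TCP at [0.172, 0.522, 0.202] pointing down, gripper open.
Joint ranges: [-3.11, 3.11], [-0.89, 2.33], [0.22, 2.48], [-1.42, 4.56], [0.17, 2.85], [-2.88, 2.88]. Speed limits (rad/s): [2.39, 2.39, 3.14, 3.14, 3.14, 3.14].

### API

Orientations are given as a 3x3 rotation matrix whose columns are the frame's x, y, z axes.
In Python, from rig import get_state, read_camera, hand_in, grip_depth gives the robot as it stands.
- The arm moves only by the tool servo_tool, never from a script. Its argument "moves" is a list of rows, each a list of 6 numbers: the shift along the tool's x, y, z in m, then the turn, a rotation vector about the tool's x, y, z in rad. In form: [[tx, ty, tz, wx, wy, wz], ...]. A call has 1 to 12 rows; each row is the pose to reach, as a shift and turn from the pose commanded when the call began, along the tool's axes at that moment; what a row does not reach only later rows make up. A row lasts 1/12 s, in which the tool goes at most 41.7 mm and 7.16 degrees, less where a joint would pass 70% of its speed; a pose out of reach is approached as far as the arm can. A call with a gripper value outside its range is refused whole. "grip" is the opening, from -1 (shut) to 1 (fully open), so that 0 is half open, set as the call begins (left out, the last holds). The fingers move at their own pace and stop on an object; "squeeze" is the grip in N (left out, the last holds). Time passes only in rows, so rows that repeat a pose let the fingers close. It gives the time, the measured TCP pose, the force, the opening and the grip force at its end, in the units of the state.
- get_state(): the state, without advancing time (a new reading comes with each control period).
- read_camera(name): name is "scene" or "top"; returns a dict with "image" (384x512x3 uint8, blue, green, red), "camera_matrix" (3x3 intrinsics, pixels), "k1" (the pictures are not rectified: a ray, as slopes to the right and down, at radius r is drawn at 1 + k1 r^2 times it, then the intrinsics apply), "cam_to_world" (4x4, takes a point from camera to world coordinates). Camera axes: x right, y down, z forward; pixel columns grow to the right and rows downward; lengths in m; the calibration is good to about 2 mm. A picture is of the moment at which its call begins. There is no depth.
- hand_in(): hands the job in; it is judged then, once.
The state is a dict: "t": time; "joint_pos": joint angles; "qvel": joint speeds; "joint_efforts": joint torques, N m; "ee_pos": TCP position; "orientation": TCP orientation; "contact_force": force on the tool from outside, world axes, zero at the start; "moment": the same for the moment, N m; "grip_width": finger opening in m; "grip_force": force on a finger pad.
Only numpy, scipy, OpenCV 4.12 (cv2) and the standard library are available. Lean on these libraries where they do the work, as an engineer would, in place of code of your own. Each camera call takes 0.05 s, during which the arm holds its last target. There are 200 camera calls.

## Working session

There is one attempt and no reset: what is moved stays moved. The work goes in short steps, Python scripts to look and compute and a tool call to move; the robot and the scene stay as the last step left them, time stands still between calls to the robot, and variables do not carry over. Pictures are saved under pics/ and viewed, at most 10 in all, crops included, and the job is handed in when it is done.

Besides the shell and the picture viewer there is one more tool, called after "Request:" as name([rows], argument=value, ...), one row to a line, values as JSON. servo_tool: Moves the arm, as the interface text tells. Its arguments: {"type":"object","properties":{"moves":{"type":"array","items":{"type":"array","items":{"type":"number"}}},"grip":{"type":"number"},"squeeze":{"type":"number"}},"required":["moves"]}

```bash
mkdir -p pics
cat > h.py <<'E'
import numpy as np, cv2
from rig import *
def snap(n,f):
    c=read_camera(n); cv2.imwrite('pics/'+f,c['image']); np.savez('pics/'+f+'.npz',K=c['camera_matrix'],k1=c['k1'],T=c['cam_to_world']); return c
def cal(f):
    d=np.load('pics/'+f+'.npz'); return d['K'],float(d['k1']),d['T']
def px2w(f,uv,z):
    K,k1,T=cal(f); out=[]
    for p in np.atleast_2d(uv).astype(float):
        r=cv2.undistortPoints(p.reshape(1,1,2),K,np.array([k1,0,0,0,0.]))[0,0]
        d=T[:3,:3]@[r[0],r[1],1]; o=T[:3,3]; out.append(o+d*(z-o[2])/d[2])
    return np.array(out)
def w2px(f,P):
    K,k1,T=cal(f); Ti=np.linalg.inv(T)
    return cv2.projectPoints(np.atleast_2d(P).astype(float),cv2.Rodrigues(Ti[:3,:3])[0],Ti[:3,3],K,np.array([k1,0,0,0,0.]))[0][:,0]
E
python3 - <<'E'
from h import *
np.set_printoptions(precision=3,suppress=True)
for n in('scene','top'):
    c=snap(n,n+'0.png');print(c['camera_matrix'],c['k1'],c['cam_to_world'])
s=get_state();print(s,grip_depth)
E
```

```text
[[474.991   0.    253.952]
 [  0.    474.991 189.586]
 [  0.      0.      1.   ]] -0.006572294733704629 [[ 0.637  0.631 -0.443  1.075]
 [ 0.77  -0.516  0.374 -0.414]
 [ 0.007 -0.579 -0.815  1.053]
 [ 0.     0.     0.     1.   ]]
[[434.053   0.    261.357]
 [  0.    434.053 192.805]
 [  0.      0.      1.   ]] -0.04510554941616 [[-0.025 -0.983  0.18   0.336]
 [-1.     0.027  0.005 -0.003]
 [-0.01  -0.18  -0.984  1.344]
 [ 0.     0.     0.     1.   ]]
{'t': 0.1, 'joint_pos': array([ 1.038,  0.381,  1.298,  0.   ,  1.464, -0.215]), 'qvel': array([ 0.001, -0.001, -0.002, -0.001,  0.002,  0.002]), 'joint_efforts': array([  0.005, -43.865, -22.491,   0.072,   0.034,  -0.   ]), 'ee_pos': array([0.172, 0.522, 0.202]), 'orientation': array([[-0.95 ,  0.312, -0.001],
       [ 0.312,  0.95 , -0.001],
       [ 0.   , -0.001, -1.   ]]), 'contact_force': array([-0.219, -0.514,  0.311]), 'moment': array([ 0.033, -0.011, -0.015]), 'grip_force': 0.0, 'grip_width': 0.08801117203309151} -0.0187
```

View pics/scene0.png

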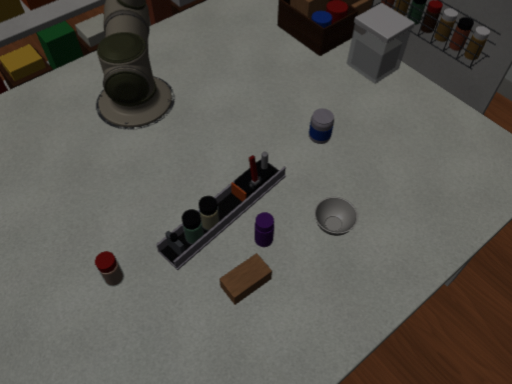

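View pics/top0.png

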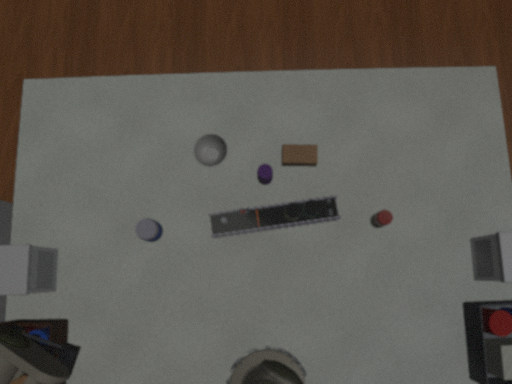

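The scene view shows the tray from (170,255) to (280,170), the red jar at (108,268), the purple look-alike at (264,230), the carton (246,278), the bowl (336,216) and the can (321,126). In the top view the tray runs from (211,225) to (338,208), with the fence on the left and the red jar at (381,218). I'll enlarge both next.

Run:
```python
from h import *
s=cv2.imread('pics/scene0.png');t=cv2.imread('pics/top0.png')
a=cv2.resize(s[140:290,90:290],None,fx=4,fy=4,interpolation=cv2.INTER_CUBIC)
b=cv2.resize(t[185:245,200:400],None,fx=4,fy=4,interpolation=cv2.INTER_CUBIC)
g=lambda i:(255*(i/255.)**.55).astype('uint8')
cv2.imwrite('pics/a.png',g(a));cv2.imwrite('pics/b.png',g(b))
```

```text
(no output)
```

View pics/a.png

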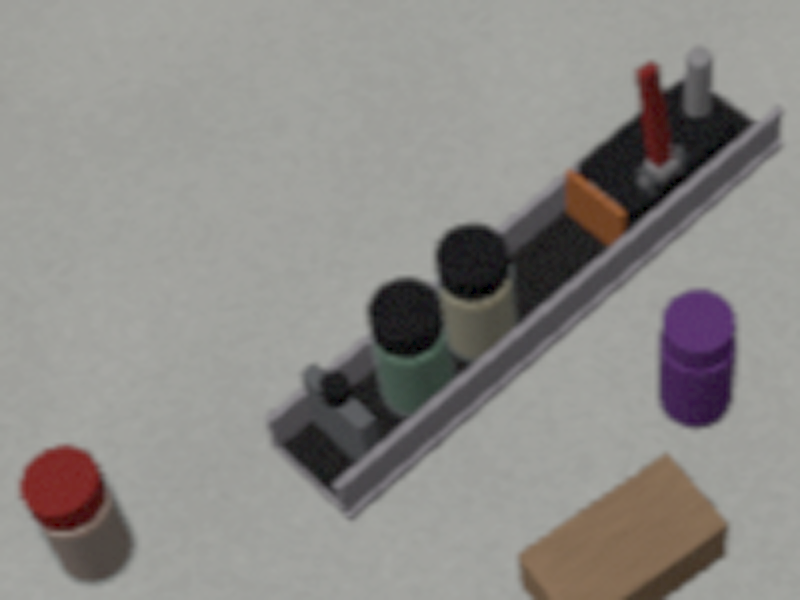

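View pics/b.png

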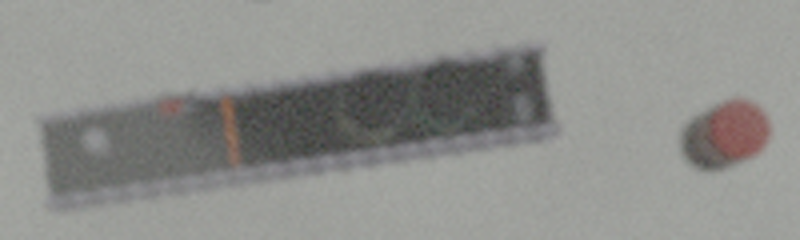

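The scene crop shows the red cap centre near (63,482), the jar caps near (405,308) and (472,254), the pad near (597,207) and the post top near (698,54). In the top crop the red cap is at (740,130), the post at (95,140), the pad at (232,132), and the lever tip at (172,105).

```bash
cat > m.py <<'E'
from h import *
from scipy.optimize import least_squares
np.set_printoptions(precision=4,suppress=True)
S=lambda x,y:((x+.5)/4-.5+90,(y+.5)/4-.5+140)
T=lambda x,y:((x+.5)/4-.5+200,(y+.5)/4-.5+185)
s='scene0.png';t='top0.png'
for n,f,p,z in [('red cap S',s,S(63,482),.093),('red cap T',t,T(740,130),.093),('a S',s,S(405,308),.093),('b S',s,S(472,254),.093),
 ('post S',s,S(699,54),.11),('post T',t,T(95,138),.11),('tip S',s,S(648,70),.155),('tip T',t,T(172,104),.155),('pad top T',t,T(230,98),.057),('padtop T2',t,T(236,164),.057),
 ('padS L',s,S(570,173),.057),('padS R',s,S(628,212),.057),
 ('c S near',s,S(350,515),0),('c S right',s,S(780,148),0),('c S left rail top',s,S(272,418),.04),('c S right rail top',s,S(778,108),.04),('c S near top',s,S(340,490),.04),
 ('T tl',t,T(42,118),.04),('T tr',t,T(543,48),.04),('T bl',t,T(50,206),0),('T br',t,T(558,132),0)]:
    print(n,px2w(f,p,z)[0])
E
python3 m.py
```

```text
red cap S [ 0.492  -0.3549  0.093 ]
red cap T [ 0.4838 -0.3529  0.093 ]
a S [ 0.5192 -0.1406  0.093 ]
b S [ 0.5133 -0.0868  0.093 ]
post S [0.491  0.1124 0.11  ]
post T [0.4884 0.1137 0.11  ]
tip S [0.5088 0.055  0.155 ]
tip T [0.5052 0.0559 0.155 ]
pad top T [0.5224 0.0172 0.057 ]
padtop T2 [0.4728 0.0139 0.057 ]
padS L [0.4816 0.0122 0.057 ]
padS R [0.5294 0.0218 0.057 ]
c S near [ 0.5657 -0.2257  0.    ]
c S right [0.523  0.1625 0.    ]
c S left rail top [ 0.5018 -0.2328  0.04  ]
c S right rail top [0.5177 0.1622 0.04  ]
c S near top [ 0.5679 -0.2282  0.04  ]
T tl [0.5134 0.1604 0.04  ]
T tr [ 0.557  -0.2219  0.04  ]
T bl [0.4499 0.1595 0.    ]
T br [ 0.4971 -0.2366  0.    ]
```

```bash
cat > m2.py <<'E'
from h import *
from scipy.optimize import least_squares
np.set_printoptions(precision=4,suppress=True)
def circ(x,y,z,r):
    a=np.linspace(0,2*np.pi,40,endpoint=False);return np.c_[x+r*np.cos(a),y+r*np.sin(a),0*a+z]
def cen(h): m=cv2.moments(cv2.convexHull(h.astype(np.float32)));return np.array([m['m10']/m['m00'],m['m01']/m['m00']])
def blob(f,lo,hi,box):
    im=cv2.imread('pics/'+f);x0,y0,x1,y1=box;hsv=cv2.cvtColor(im,cv2.COLOR_BGR2HSV)
    hsv[...,0]=(hsv[...,0].astype(int)+10)%180
    m=cv2.inRange(hsv,lo,hi);k=np.zeros_like(m);k[y0:y1,x0:x1]=m[y0:y1,x0:x1]
    M=cv2.moments(k,True);return np.array([M['m10']/M['m00'],M['m01']/M['m00']]),M['m00']
if __name__=='__main__':
    lo,hi=(5,110,40),(20,255,255)
    bs=blob('scene0.png',lo,hi,(90,245,125,280));bt=blob('top0.png',(0,70,40),(20,255,255),(365,200,400,235));print(bs,bt)
    for c in ([0],[1],[0,1]):
        F=lambda p:np.concatenate([cen(w2px(f,np.r_[circ(*p,.07,.0225),circ(*p,.093,.0225)]))-b[0] for i,(f,b) in enumerate([('scene0.png',bs),('top0.png',bt)]) if i in c])
        r=least_squares(F,[.49,-.354]);print(c,r.x,r.fun)
    # tray fit
    exec(open('m.py').read().split('for n,f')[0])
    obs=[('p',s,S(350,515),(.038,-.198,0)),('p',s,S(780,148),(.038,.198,0)),('p',s,S(272,418),(-.038,-.198,.04)),('p',s,S(778,108),(.038,.198,.04)),('p',s,S(340,490),(.038,-.198,.04)),
     ('p',t,T(42,118),(.038,.198,.04)),('p',t,T(543,48),(.038,-.198,.04)),('p',t,T(50,206),(-.038,.198,0)),('p',t,T(558,132),(-.038,-.198,0))]
    def F(p):
        c,n=np.cos(p[2]),np.sin(p[2]);R=np.array([[c,-n,0],[n,c,0],[0,0,1]])
        return np.concatenate([w2px(f,R@np.array(l)+[p[0],p[1],0])[0]-q for _,f,q,l in obs])
    for o in (0,1,2):
        al=obs; obs=al[:5] if o==0 else al[5:] if o==1 else al
        r=least_squares(F,[.505,-.035,.11],loss='soft_l1',f_scale=.5);print(r.x);print(F(r.x).reshape(-1,2).round(1).tolist());obs=al
E
python3 m2.py
```

```text
(array([104.4245, 260.3273]), 278.0) (array([383.9249, 217.289 ]), 173.0)
[0] [ 0.4842 -0.356 ] [ 0. -0.]
[1] [ 0.4846 -0.3538] [-0.  0.]
[0, 1] [ 0.4845 -0.3554] [ 0.3076 -0.0414  0.547   0.017 ]
[ 0.5067 -0.0364  0.1243]
[[-0.1, 1.5], [-0.1, -1.1], [-3.5, -1.2], [1.3, -0.0], [0.3, 0.3]]
[ 0.5051 -0.0338  0.1306]
[[-2.3, -1.1], [0.8, -3.8], [0.6, 2.7], [-0.4, 1.2]]
[ 0.5066 -0.0357  0.1234]
[[0.0, 1.3], [0.1, -1.2], [-3.4, -1.5], [1.4, -0.1], [0.4, 0.1], [-1.7, -2.1], [1.6, -3.8], [1.1, 1.7], [0.1, 1.2]]
```

```bash
cat > ov.py <<'E'
from h import *
import sys
x,y,yaw=map(float,sys.argv[1:4]); out=sys.argv[4]; sf,tf=sys.argv[5:7]
pts=[(float(a.split(',')[0]),float(a.split(',')[1]),float(a.split(',')[2]),float(a.split(',')[3])) for a in sys.argv[7:]] # tray x,y,z,r circles
c,n=np.cos(yaw),np.sin(yaw);R=np.array([[c,-n,0],[n,c,0],[0,0,1]])
ims=[]
for f,(x0,y0,x1,y1) in ((sf,(125,155,290,270)),(tf,(200,190,350,245))):
    im=cv2.imread('pics/'+f)[y0:y1,x0:x1];k=800/(x1-x0) if f==tf else 5 if True else 0
    k=5 if f==tf else 4.8
    im=cv2.resize(im,None,fx=k,fy=k,interpolation=cv2.INTER_CUBIC);im=(255*(im/255.)**.5).astype('uint8')
    P=lambda l:[tuple(int(v) for v in ((q-[x0,y0]+.5)*k-.5)) for q in w2px(f,[R@np.array(a)+[x,y,0] for a in l])]
    for sx in(-1,1):
        for xx,z in((.038,0),(.038,.04),(.032,.04)):
            a,b=P([(sx*xx,-.198,z),(sx*xx,.198,z)]);cv2.line(im,a,b,(0,255,0) if sx>0 else (255,255,0),1)
    for px,py,z,r in pts:
        a=np.linspace(0,6.283,40);l=P([(px+r*np.cos(t),py+r*np.sin(t),z) for t in a]);cv2.polylines(im,[np.array(l)],True,(0,0,255),1)
    ims.append(im)
w=max(i.shape[1] for i in ims);ims=[np.pad(i,((0,0),(0,w-i.shape[1]),(0,0))) for i in ims]
o=np.vstack(ims);s=min(800/o.shape[1],600/o.shape[0],1);cv2.imwrite('pics/'+out,cv2.resize(o,None,fx=s,fy=s) if s<1 else o)
E
python3 ov.py .506 -.0355 .118 ov1.png scene0.png top0.png 0,-.1065,.101,.0225 0,-.0524,.101,.0225 0,.149,.11,.009
```

```text
(no output)
```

View pics/ov1.png

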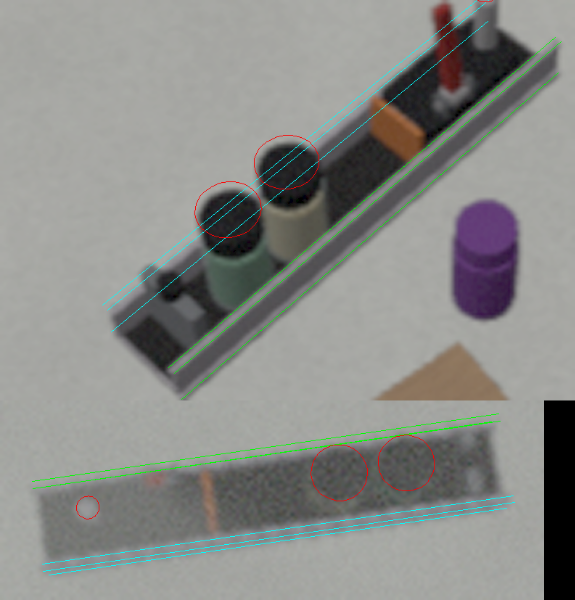

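The overlay shows the rails drawn too wide. They should be at ±29 to 35 mm (58 inside plus 2x6), and the caps in the channel should be at 101 mm. I'll refit with those values.

```bash
sed -i 's/for xx,z in.*/for xx,z in((.035,.04),(.029,.04),(.029,.008)):/' ov.py
cat > fit.py <<'E'
from m2 import *
exec(open('m.py').read().split('for n,f')[0])
# unknown: x,y,yaw, ya, yb, ypost, per-camera px shifts not used
obs=[(s,S(350,515),(.038,-.198,0)),(s,S(780,148),(.038,.198,0)),(s,S(272,418),(-.035,-.198,.04)),(s,S(778,108),(.035,.198,.04)),(s,S(340,490),(.035,-.198,.04)),
 (t,T(42,118),(.035,.198,.04)),(t,T(543,48),(.035,-.198,.04)),(t,T(50,206),(-.038,.198,0)),(t,T(558,132),(-.038,-.198,0)),
 (s,S(405,310),(0,'a',.101)),(s,S(473,254),(0,'b',.101)),(s,S(699,54),(0,'p',.11)),(t,T(95,139),(0,'p',.11))]
def F(p,o=None):
    c,n=np.cos(p[2]),np.sin(p[2]);R=np.array([[c,-n,0],[n,c,0],[0,0,1]]);d=dict(a=p[3],b=p[4],p=p[5])
    return np.concatenate([w2px(f,R@np.array([l[0],d.get(l[1],l[1]),l[2]])+[p[0],p[1],0])[0]-q for f,q,l in obs])
r=least_squares(F,[.505,-.035,.11,-.1,-.05,.15],loss='soft_l1',f_scale=.5);print(r.x);print(F(r.x).reshape(-1,2).round(1).tolist())
p=r.x;c,n=np.cos(p[2]),np.sin(p[2])
for nm,f,q in [('a',s,S(405,310)),('b',s,S(473,254))]: 
    w=px2w(f,q,.101)[0,:2]-p[:2];print(nm,w@[c,n],w@[-n,c])
for f,q in [(t,T(230,98)),(t,T(236,164)),(s,S(570,173)),(s,S(628,212))]:
    w=px2w(f,q,.057)[0,:2]-p[:2];print('pad',w@[c,n],w@[-n,c])
import subprocess
subprocess.run(['python3','ov.py',*map(str,p[:3]),'ov2.png','scene0.png','top0.png',f'0,{p[3]},.101,.0225',f'0,{p[4]},.101,.0225',f'0,{p[5]},.11,.009',f'0,.01,.008,.024'])
E
python3 fit.py
```

```text
[ 0.5089 -0.0358  0.1253 -0.1083 -0.0531  0.1502]
[[0.7, 2.1], [0.5, -0.8], [-2.0, 0.1], [1.1, -0.3], [0.2, 0.1], [-1.5, -1.8], [1.8, -3.7], [1.2, 1.1], [0.1, 0.4], [-0.5, -0.8], [-0.5, -0.9], [0.0, -0.4], [0.2, -0.8]]
a 0.0025075841057029744 -0.10902325283151212
b 0.0027721262637390677 -0.05403405344677588
pad 0.020087275242264658 0.050951506437986675
pad -0.02960640412063958 0.05388909226504581
pad -0.02108809924656091 0.05105040633130219
pad 0.027604245561340564 0.0546254004055472
```

View pics/ov2.png

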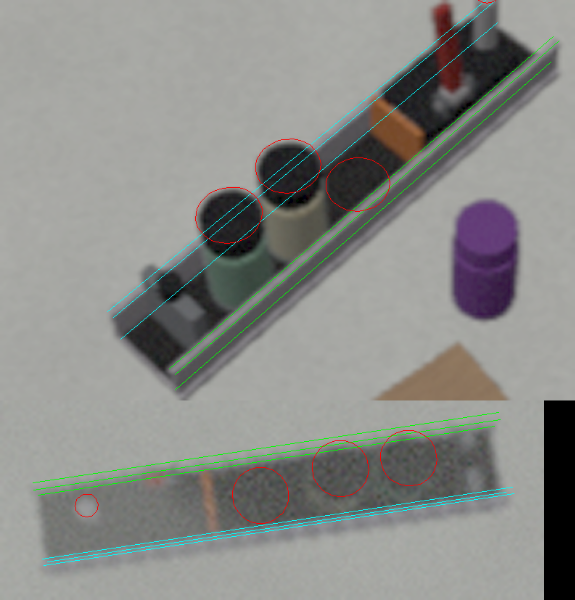

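The overlay matches the rails to within about 4 mm in the scene view. The top view suggests a centre about 3 mm lower in x, so I take x≈0.506 at the slot and will confirm by feel. Next I'll move to the jar.

```bash
cat > go.py <<'E'
import sys,numpy as np
from rig import get_state
from scipy.spatial.transform import Rotation as Ro
# args: x y z yaw(of tool y axis)
def rel(s,x,y,z,a):
    R=s['orientation'];yv=np.array([np.cos(a),np.sin(a),0]);zv=np.array([0,0,-1.]);G=np.c_[np.cross(yv,zv),yv,zv]
    return np.r_[R.T@(np.array([x,y,z])-s['ee_pos']),Ro.from_matrix(R.T@G).as_rotvec()].round(4)
if __name__=='__main__':
    s=get_state();v=list(map(float,sys.argv[1:]))
    for i in range(0,len(v),4): print(rel(s,*v[i:i+4]).tolist())
    print(s['t'],s['ee_pos'].round(4),s['contact_force'].round(2))
E
python3 go.py .36 .08 .21 .12
```

```text
[-0.317, -0.3612, -0.008, -0.0012, 0.0004, 1.133]
0.1 [0.1717 0.5222 0.2016] [-0.22 -0.51  0.31]
```

Request:
servo_tool([
  [-0.317,-0.361,-0.008,0,0,1.133],
  [-0.317,-0.361,-0.008,0,0,1.133],
  [-0.317,-0.361,-0.008,0,0,1.133],
  [-0.317,-0.361,-0.008,0,0,1.133],
  [-0.317,-0.361,-0.008,0,0,1.133],
  [-0.317,-0.361,-0.008,0,0,1.133],
  [-0.317,-0.361,-0.008,0,0,1.133],
  [-0.317,-0.361,-0.008,0,0,1.133],
  [-0.317,-0.361,-0.008,0,0,1.133],
  [-0.317,-0.361,-0.008,0,0,1.133],
  [-0.317,-0.361,-0.008,0,0,1.133],
  [-0.317,-0.361,-0.008,0,0,1.133],
], grip=1)

```text
t: 1.1
ee_pos: [0.3612, 0.0772, 0.2102]
orientation: [[-0.117, 0.993, 0.0], [0.993, 0.117, -0.001], [-0.001, 0.0, -1.0]]
contact_force: [-0.7, 0.3, -0.4]
grip_width: 0.0878
grip_force: 0.0
```

```bash
python3 go.py .4845 -.355 .21 .12
```

```text
[-0.4437, 0.0719, 0.0005, 0.0003, 0.0007, -0.0027]
1.1 [0.3612 0.0772 0.2102] [-0.69  0.34 -0.38]
```

Request:
servo_tool([
  [-0.444,0.072,0,0,0,0],
  [-0.444,0.072,0,0,0,0],
  [-0.444,0.072,0,0,0,0],
  [-0.444,0.072,0,0,0,0],
  [-0.444,0.072,0,0,0,0],
  [-0.444,0.072,0,0,0,0],
  [-0.444,0.072,0,0,0,0],
  [-0.444,0.072,0,0,0,0],
  [-0.444,0.072,0,0,0,0],
  [-0.444,0.072,0,0,0,0],
  [-0.444,0.072,0,0,0,0],
  [-0.444,0.072,0,0,0,0],
])

```text
t: 2.1
ee_pos: [0.485, -0.3569, 0.2081]
orientation: [[-0.116, 0.993, -0.001], [0.993, 0.116, 0.0], [0.0, -0.001, -1.0]]
contact_force: [0.4, -0.9, -0.5]
grip_width: 0.0882
grip_force: 0.0
```

```bash
python3 go.py .4845 -.355 .13 .12 .4845 -.355 .042 .12
```

```text
[0.0019, -0.0002, 0.0781, -0.0011, -0.0003, -0.0039]
[0.0019, -0.0001, 0.1661, -0.0011, -0.0003, -0.0039]
2.1 [ 0.485  -0.3569  0.2081] [ 0.43 -0.94 -0.54]
```

Request:
servo_tool([
  [0,0,0.03,0,0,0],
  [0.001,0,0.06,0,0,0],
  [0.001,0,0.08,0,0,0],
  [0.001,0,0.1,0,0,0],
  [0.001,0,0.12,0,0,0],
  [0.001,0,0.14,0,0,0],
  [0.001,0,0.155,0,0,0],
  [0.001,0,0.165,0,0,0],
  [0.001,0,0.165,0,0,0],
])

```text
t: 2.85
ee_pos: [0.4839, -0.3496, 0.0432]
orientation: [[-0.12, 0.993, -0.003], [0.993, 0.12, 0.003], [0.003, -0.002, -1.0]]
contact_force: [-0.4, 0.5, -0.4]
grip_width: 0.0881
grip_force: 0.0
```

Request:
servo_tool([
  [0,0,0,0,0,0],
  [0,0,0,0,0,0],
  [0,0,0,0,0,0],
  [0,0,0,0,0,0],
  [0,0,0,0,0,0],
  [0,0,0,0,0,0],
  [0,0,0,0,0,0],
  [0,0,0,0,0,0],
], grip=-0.2, squeeze=12)

```text
t: 3.52
ee_pos: [0.4849, -0.3508, 0.0454]
orientation: [[-0.12, 0.993, 0.001], [0.993, 0.12, -0.0], [-0.0, 0.001, -1.0]]
contact_force: [0.5, 0.8, 1.0]
grip_width: 0.0443
grip_force: 12.0
```

Request:
servo_tool([
  [0,0,-0.02,0,0,0],
  [0,0,-0.05,0,0,0],
  [0,0,-0.08,0,0,0],
  [0,0,-0.1,0,0,0],
  [0,0,-0.1,0,0,0],
  [0,0,-0.1,0,0,0],
], squeeze=15)

```text
t: 4.02
ee_pos: [0.4846, -0.3506, 0.1448]
orientation: [[-0.12, 0.993, 0.0], [0.993, 0.12, -0.0], [-0.0, 0.0, -1.0]]
contact_force: [0.0, -0.0, -3.2]
grip_width: 0.0448
grip_force: 15.0
```

Run:
```python
from h import *
ims=[]
for n,(x0,y0,x1,y1) in (('scene',(60,190,180,310)),('top',(340,170,440,270))):
    c=snap(n,n+'1.png')['image'][y0:y1,x0:x1];c=cv2.resize(c,(400,400),interpolation=cv2.INTER_CUBIC);ims.append((255*(c/255.)**.5).astype('uint8'))
cv2.imwrite('pics/g1.png',np.hstack(ims))
s=get_state();print(s['ee_pos'],s['contact_force'],s['moment'],s['grip_width'],s['grip_force'])
```

```text
[ 0.48399116 -0.35001182  0.1430021 ] [ 0.04420921  0.41438729 -2.80346046] [-0.07231942  0.03219306 -0.03273841] 0.044495317740117966 14.98641550540924
```

View pics/g1.png

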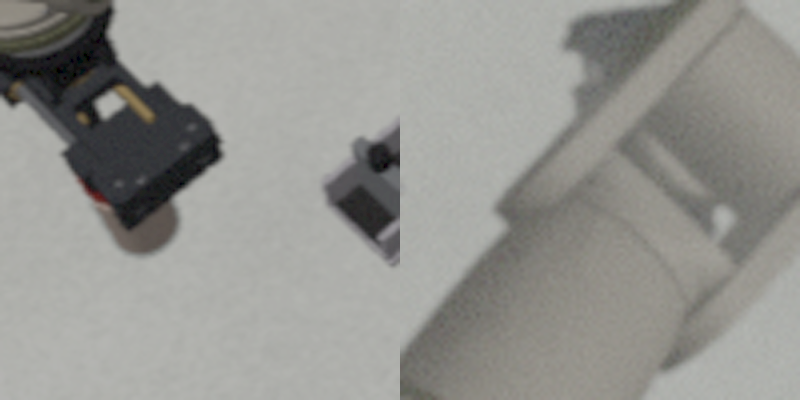

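The jar is held upright, with its body at about crop (140,230). I'll estimate its offset along the fingers' width from its visible outline.

```bash
python3 - <<'E'
from m2 import *
for d in(0,-.004,-.008):
    q=(w2px('scene1.png',circ(.484,-.350+d,.0985,.024))-[60,190])*400/120
    q2=(w2px('scene1.png',circ(.484,-.350+d,.145,.024))-[60,190])*400/120
    print(d,q.min(0),q.max(0),q2.min(0),q2.max(0))
E
python3 go.py .506 -.03 .143 .12
```

```text
0 [113.3703 186.0073] [185.9181 249.8184] [ 94.1232 151.8364] [169.4556 217.1061]
-0.004 [108.0233 189.3029] [180.7013 253.2904] [ 88.5499 155.2036] [164.0226 220.6606]
-0.008 [102.6615 192.6075] [175.47   256.7722] [ 82.9606 158.5805] [158.5739 224.2254]
[0.3151, 0.0602, 0.0008, -0.0022, -0.003, -0.0]
4.1167 [ 0.484 -0.35   0.143] [ 0.04  0.41 -2.8 ]
```

Request:
servo_tool([
  [0,0,-0.035,0,0,0],
  [0.03,0,-0.05,0,0,0],
  [0.065,0.01,-0.05,0,0,0],
  [0.1,0.02,-0.05,0,0,0],
  [0.135,0.03,-0.05,0,0,0],
  [0.17,0.04,-0.05,0,0,0],
  [0.205,0.05,-0.05,0,0,0],
  [0.24,0.06,-0.05,0,0,0],
  [0.27,0.06,-0.05,0,0,0],
  [0.3,0.06,-0.05,0,0,0],
  [0.32,0.06,-0.05,0,0,0],
  [0.324,0.06,-0.05,0,0,0],
])

```text
t: 5.12
ee_pos: [0.5041, -0.0188, 0.1935]
orientation: [[-0.123, 0.992, -0.004], [0.992, 0.123, 0.002], [0.002, -0.003, -1.0]]
contact_force: [0.5, 0.8, -3.6]
grip_width: 0.0444
grip_force: 15.0
```

Request:
servo_tool([
  [0,0,0,0,0,0],
  [0,0,0,0,0,0],
  [0,0,0,0,0,0],
])

```text
t: 5.37
ee_pos: [0.5056, -0.023, 0.1945]
orientation: [[-0.118, 0.993, -0.001], [0.993, 0.118, -0.0], [0.0, -0.001, -1.0]]
contact_force: [0.7, -0.8, -3.1]
grip_width: 0.0442
grip_force: 15.0
```

```bash
python3 go.py .5055 -.0215 .105 .12
```

```text
[0.0015, 0.0002, 0.0895, -0.001, -0.0001, -0.0012]
5.3667 [ 0.5056 -0.023   0.1945] [ 0.69 -0.81 -3.09]
```

Request:
servo_tool([
  [0.001,0,0.03,0,0,0],
  [0.001,0,0.06,0,0,0],
  [0.001,0,0.08,0,0,0],
  [0.001,0,0.095,0,0,0],
  [0.001,0,0.095,0,0,0],
  [0.001,0,0.095,0,0,0],
])

```text
t: 5.87
ee_pos: [0.5054, -0.0218, 0.0999]
orientation: [[-0.118, 0.993, -0.001], [0.993, 0.118, 0.0], [0.0, -0.001, -1.0]]
contact_force: [0.5, -0.2, -2.1]
grip_width: 0.0446
grip_force: 15.0
```

Request:
servo_tool([
  [0,0,0.005,0,0,0],
  [0,0,0.01,0,0,0],
  [0,0,0.014,0,0,0],
  [0,0,0.018,0,0,0],
  [0,0,0.018,0,0,0],
])

```text
t: 6.28
ee_pos: [0.505, -0.0208, 0.0816]
orientation: [[-0.12, 0.993, -0.001], [0.993, 0.12, 0.0], [0.0, -0.001, -1.0]]
contact_force: [0.5, -0.9, -3.4]
grip_width: 0.044
grip_force: 15.0
```

Request:
servo_tool([
  [0,0,0.005,0,0,0],
  [0,0,0.01,0,0,0],
  [0,0,0.014,0,0,0],
  [0,0,0.014,0,0,0],
])

```text
t: 6.62
ee_pos: [0.5049, -0.0208, 0.0672]
orientation: [[-0.12, 0.993, -0.002], [0.993, 0.12, 0.0], [0.001, -0.002, -1.0]]
contact_force: [-0.4, 0.2, -2.8]
grip_width: 0.0443
grip_force: 15.0
```

Request:
servo_tool([
  [0,0.001,0,0,0,0],
  [0,0.002,0,0,0,0],
  [0,0.003,0,0,0,0],
  [0,0.003,0,0,0,0],
  [0,0.003,0,0,0,0],
])

```text
t: 7.03
ee_pos: [0.5085, -0.0205, 0.0683]
orientation: [[-0.12, 0.993, 0.0], [0.993, 0.12, -0.0], [-0.0, 0.0, -1.0]]
contact_force: [0.1, -0.4, -2.3]
grip_width: 0.0444
grip_force: 15.0
```

Free to +3 mm. I'll keep feeling for the +x side.

Request:
servo_tool([
  [0,0.001,0,0,0,0],
  [0,0.002,0,0,0,0],
  [0,0.003,0,0,0,0],
  [0,0.003,0,0,0,0],
  [0,0.003,0,0,0,0],
])

```text
t: 7.45
ee_pos: [0.5101, -0.02, 0.0679]
orientation: [[-0.12, 0.993, -0.003], [0.993, 0.12, 0.0], [0.001, -0.003, -1.0]]
contact_force: [-3.8, -0.3, -0.4]
grip_width: 0.0442
grip_force: 15.0
```

Request:
servo_tool([
  [0,-0.003,0,0,0,0],
  [0,-0.006,0,0,0,0],
  [0,-0.006,0,0,0,0],
  [0,-0.006,0.005,0,0,0],
  [0,-0.006,0.01,0,0,0],
  [0,-0.006,0.012,0,0,0],
  [0,-0.006,0.014,0,0,0],
  [0,-0.006,0.015,0,0,0],
  [0,-0.006,0.015,0,0,0],
])

```text
t: 8.2
ee_pos: [0.5066, -0.0217, 0.0544]
orientation: [[-0.12, 0.993, 0.003], [0.993, 0.12, -0.002], [-0.002, 0.003, -1.0]]
contact_force: [-1.2, -2.3, 9.9]
grip_width: 0.0444
grip_force: 15.0
```

Request:
servo_tool([
  [0,0,-0.001,0,0,0],
  [0,0,-0.001,0,0,0],
  [0,0,-0.001,0,0,0],
])

```text
t: 8.45
ee_pos: [0.5061, -0.0212, 0.0546]
orientation: [[-0.12, 0.993, 0.002], [0.993, 0.12, -0.001], [-0.001, 0.002, -1.0]]
contact_force: [1.1, -1.2, 5.8]
grip_width: 0.0446
grip_force: 15.0
```

Request:
servo_tool([
  [0,0,0,0,0,0],
  [0,0,0,0,0,0],
  [0,0,0,0,0,0],
  [0,0,0,0,0,0],
  [0,0,0,0,0,0],
  [0,0,0,0,0,0],
], grip=0.6)

```text
t: 8.95
ee_pos: [0.5053, -0.0208, 0.054]
orientation: [[-0.12, 0.993, -0.0], [0.993, 0.12, 0.0], [0.0, -0.0, -1.0]]
contact_force: [0.3, 0.5, 0.2]
grip_width: 0.0706
grip_force: 0.0
```

Request:
servo_tool([
  [0,0,-0.01,0,0,0],
  [0,0,-0.04,0,0,0],
  [0,0,-0.07,0,0,0],
  [0,0,-0.1,0,0,0],
  [0,0,-0.13,0,0,0],
  [0,0,-0.16,0,0,0],
  [0,0,-0.16,0,0,0],
])

```text
t: 9.53
ee_pos: [0.5073, -0.0213, 0.2196]
orientation: [[-0.12, 0.993, 0.009], [0.993, 0.12, -0.003], [-0.004, 0.009, -1.0]]
contact_force: [1.0, 0.4, -0.3]
grip_width: 0.0707
grip_force: 0.0
```

```bash
python3 - <<'E'
from h import *
c=snap('scene','scene2.png')['image'][150:275,120:295]
cv2.imwrite('pics/s2.png',(255*(cv2.resize(c,None,fx=4.5,fy=4.5,interpolation=cv2.INTER_CUBIC)/255.).clip(0,1)**.5).astype('uint8'))
E
python3 go.py .49 .16 .2 .12
```

```text
[0.1818, 0.0054, 0.0162, 0.0053, 0.0022, 0.0002]
9.5833 [ 0.5064 -0.0211  0.2166] [-0.36 -0.   -2.03]
```

View pics/s2.png

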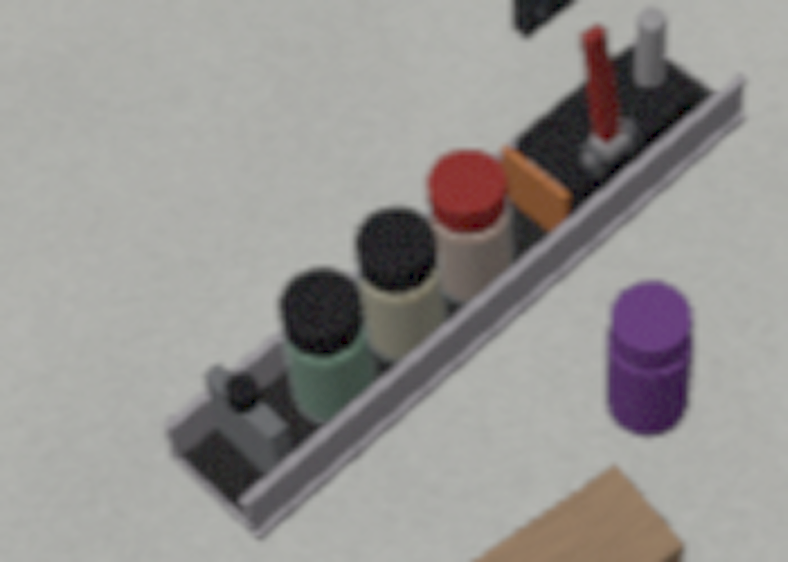

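The picture shows the red jar upright in the row between yellow jar_b and the orange pad. The stop's top edge runs from about (218,378) to (283,440). I'll use it to estimate the remaining travel.

```bash
python3 - <<'E'
from m2 import *
p=np.array([.506,-.0355]);c,n=np.cos(.118),np.sin(.118)
for nm,q,z in [('stop',(215,372),.06),('stop',(285,432),.06),('stop',(275,470),.008),('a',(322,302),.101),('b',(397,240),.101),('new',(468,182),.101),('post',(652,17),.11),('pad',(505,150),.057),('pad',(570,196),.057)]:
    w=px2w('scene2.png',((q[0]+.5)/4.5-.5+120,(q[1]+.5)/4.5-.5+150),z)[0,:2];d=w-p;print(nm,w,d@[c,n],d@[-n,c])
E
python3 go.py .489 .113 .2 .12
```

```text
stop [ 0.5007 -0.2006] -0.024692323417676756 -0.16330388662624173
stop [ 0.5544 -0.1924] 0.029620580567736015 -0.16149916004494455
stop [ 0.5431 -0.1984] 0.017674094825739825 -0.16614773848164732
a [ 0.5245 -0.1425] 0.0057855270712388294 -0.10843719393740825
b [ 0.5179 -0.0889] 0.005535807868395217 -0.05438700121854354
new [ 0.5118 -0.0363] 0.0056209752490991765 -0.0014701389366674348
post [0.4919 0.112 ] 0.003329418412299603 0.14817943285179844
pad [0.4813 0.0115] -0.01901945218225346 0.04954990340239985
pad [0.5302 0.0201] 0.030571304230785332 0.0523310071470137
[0.1352, -0.0012, 0.0163, 0.0053, 0.0022, 0.0002]
9.5833 [ 0.5064 -0.0211  0.2166] [-0.36 -0.   -2.03]
```

Request:
servo_tool([
  [0.035,-0.001,-0.01,0,0,0],
  [0.07,-0.001,-0.01,0,0,0],
  [0.105,-0.001,-0.01,0,0,0],
  [0.13,-0.001,-0.01,0,0,0],
  [0.135,-0.001,-0.01,0,0,0],
  [0.135,-0.001,-0.01,0,0,0],
  [0.135,-0.001,-0.01,0,0,0],
], grip=0)

```text
t: 10.17
ee_pos: [0.4881, 0.1125, 0.2233]
orientation: [[-0.12, 0.993, -0.001], [0.993, 0.12, -0.0], [-0.0, -0.002, -1.0]]
contact_force: [0.4, 0.1, 0.7]
grip_width: 0.0439
grip_force: 0.0
```

```bash
python3 go.py .4885 .1125 .07 .12
```

```text
[-0.0, 0.0006, 0.1533, -0.0015, 0.0002, 0.0002]
10.1667 [0.4881 0.1125 0.2233] [0.41 0.12 0.69]
```

Request:
servo_tool([
  [0,0,0.03,0,0,0],
  [0,0,0.06,0,0,0],
  [0,0,0.085,0,0,0],
  [0,0,0.105,0,0,0],
  [0,0,0.12,0,0,0],
  [0,0,0.135,0,0,0],
  [0,0,0.147,0,0,0],
  [0,0,0.153,0,0,0],
  [0,0,0.153,0,0,0],
])

```text
t: 10.92
ee_pos: [0.4878, 0.1119, 0.0699]
orientation: [[-0.118, 0.993, -0.003], [0.993, 0.118, -0.0], [0.0, -0.003, -1.0]]
contact_force: [0.1, -0.8, 0.3]
grip_width: 0.0439
grip_force: 0.0
```

Request:
servo_tool([
  [0,0,0,0,0,0],
  [0,0,0,0,0,0],
  [0,0,0,0,0,0],
  [0,0,0,0,0,0],
  [0,0,0,0,0,0],
  [0,0,0,0,0,0],
  [0,0,0,0,0,0],
], grip=-0.9, squeeze=10)

```text
t: 11.5
ee_pos: [0.4893, 0.113, 0.0717]
orientation: [[-0.12, 0.993, 0.003], [0.993, 0.12, 0.0], [-0.0, 0.003, -1.0]]
contact_force: [5.2, -0.2, 1.0]
grip_width: 0.0164
grip_force: 10.0
```

Request:
servo_tool([
  [0,0.001,0,0,0,0],
  [0,0.001,0,0,0,0],
  [0,0.001,0,0,0,0],
], squeeze=40)

```text
t: 11.75
ee_pos: [0.4894, 0.1131, 0.0716]
orientation: [[-0.12, 0.993, 0.001], [0.993, 0.12, -0.0], [-0.0, 0.0, -1.0]]
contact_force: [2.2, -0.2, 5.0]
grip_width: 0.0135
grip_force: 40.0
```

Request:
servo_tool([
  [-0.001,0,0,0,0,0],
  [-0.002,0,0,0,0,0],
  [-0.004,0,0,0,0,0],
  [-0.006,0,0,0,0,0],
  [-0.008,0,0,0,0,0],
  [-0.01,0,0,0,0,0],
  [-0.012,0,0,0,0,0],
  [-0.014,0,0,0,0,0],
])

```text
t: 12.42
ee_pos: [0.4908, 0.1006, 0.0716]
orientation: [[-0.12, 0.993, 0.001], [0.993, 0.12, 0.003], [0.002, 0.001, -1.0]]
contact_force: [1.3, 8.6, 5.5]
grip_width: 0.0137
grip_force: 40.0
```

Request:
servo_tool([
  [-0.0015,0,0,0,0,0],
  [-0.003,0,0,0,0,0],
  [-0.0045,0,0,0,0,0],
  [-0.006,0,0,0,0,0],
  [-0.0075,0,0,0,0,0],
  [-0.009,0,0,0,0,0],
  [-0.0105,0,0,0,0,0],
  [-0.012,0,0,0,0,0],
])

```text
t: 13.08
ee_pos: [0.4922, 0.0887, 0.0716]
orientation: [[-0.12, 0.993, 0.0], [0.993, 0.12, 0.003], [0.002, 0.001, -1.0]]
contact_force: [2.3, 7.6, 6.6]
grip_width: 0.0136
grip_force: 40.0
```

Request:
servo_tool([
  [-0.001,0,0,0,0,0],
  [-0.002,0,0,0,0,0],
  [-0.003,0,0,0,0,0],
  [-0.004,0,0,0,0,0],
  [-0.005,0,0,0,0,0],
  [-0.006,0,0,0,0,0],
  [-0.007,0,0,0,0,0],
  [-0.008,0,0,0,0,0],
])

```text
t: 13.75
ee_pos: [0.4931, 0.0811, 0.0716]
orientation: [[-0.12, 0.993, 0.0], [0.993, 0.12, 0.003], [0.003, 0.001, -1.0]]
contact_force: [0.6, 11.1, 5.4]
grip_width: 0.0137
grip_force: 40.0
```

Request:
servo_tool([
  [-0.001,0,0,0,0,0],
  [-0.002,0,0,0,0,0],
  [-0.003,0,0,0,0,0],
  [-0.004,0,0,0,0,0],
  [-0.005,0,0,0,0,0],
  [-0.006,0,0,0,0,0],
  [-0.007,0,0,0,0,0],
  [-0.008,0,0,0,0,0],
])

```text
t: 14.42
ee_pos: [0.4941, 0.0734, 0.0716]
orientation: [[-0.12, 0.993, 0.0], [0.993, 0.12, 0.004], [0.004, 0.001, -1.0]]
contact_force: [1.0, 11.9, 5.7]
grip_width: 0.0138
grip_force: 40.0
```

Request:
servo_tool([
  [-0.001,0,0,0,0,0],
  [-0.002,0,0,0,0,0],
  [-0.003,0,0,0,0,0],
  [-0.004,0,0,0,0,0],
  [-0.005,0,0,0,0,0],
  [-0.006,0,0,0,0,0],
  [-0.007,0,0,0,0,0],
  [-0.008,0,0,0,0,0],
])

```text
t: 15.08
ee_pos: [0.495, 0.0655, 0.0716]
orientation: [[-0.12, 0.993, 0.0], [0.993, 0.12, 0.004], [0.004, 0.001, -1.0]]
contact_force: [1.6, 12.5, 7.1]
grip_width: 0.0136
grip_force: 40.0
```

```bash
python3 -c "
from h import *
c=snap('scene','scene3.png')['image'][150:275,120:295]
cv2.imwrite('pics/s3.png',(255*(cv2.resize(c,None,fx=4.5,fy=4.5,interpolation=cv2.INTER_CUBIC)/255.).clip(0,1)**.5).astype('uint8'))"
```

```text
(no output)
```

View pics/s3.png

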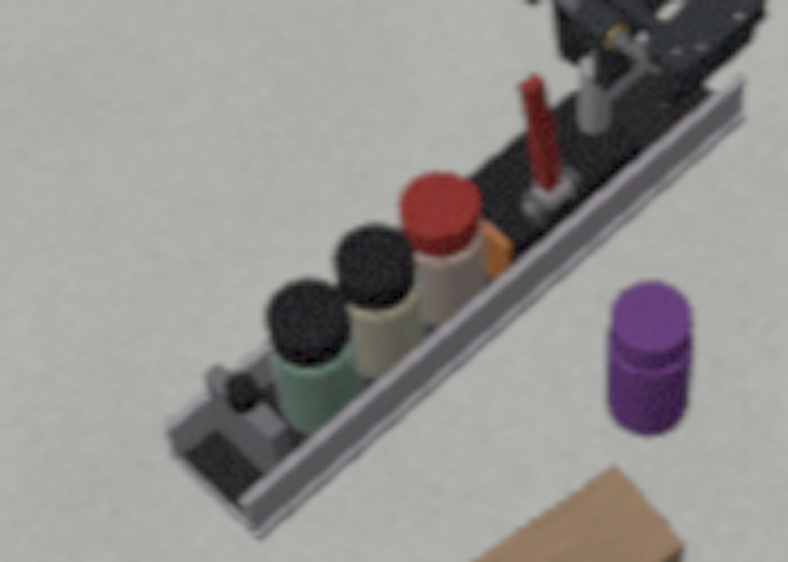

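The row is in contact and moving. jar_a's cap is at (308,312), with roughly 15 mm left to the stop. I'll go 6 mm more, then feel in small steps.

Request:
servo_tool([
  [-0.001,0,0,0,0,0],
  [-0.002,0,0,0,0,0],
  [-0.003,0,0,0,0,0],
  [-0.004,0,0,0,0,0],
  [-0.005,0,0,0,0,0],
  [-0.006,0,0,0,0,0],
])

```text
t: 15.63
ee_pos: [0.4957, 0.0596, 0.0716]
orientation: [[-0.12, 0.993, 0.0], [0.993, 0.12, 0.004], [0.004, 0.001, -1.0]]
contact_force: [0.4, 12.0, 6.1]
grip_width: 0.0134
grip_force: 40.0
```

Request:
servo_tool([
  [-0.0005,0,0,0,0,0],
  [-0.001,0,0,0,0,0],
  [-0.0015,0,0,0,0,0],
  [-0.002,0,0,0,0,0],
])

```text
t: 15.97
ee_pos: [0.4959, 0.0576, 0.0716]
orientation: [[-0.12, 0.993, 0.0], [0.993, 0.12, 0.004], [0.004, 0.001, -1.0]]
contact_force: [1.0, 11.3, 6.2]
grip_width: 0.0135
grip_force: 40.0
```

Request:
servo_tool([
  [-0.0005,0,0,0,0,0],
  [-0.001,0,0,0,0,0],
  [-0.0015,0,0,0,0,0],
  [-0.002,0,0,0,0,0],
])

```text
t: 16.3
ee_pos: [0.4962, 0.0556, 0.0716]
orientation: [[-0.12, 0.993, 0.0], [0.993, 0.12, 0.004], [0.004, 0.001, -1.0]]
contact_force: [0.4, 11.3, 6.9]
grip_width: 0.014
grip_force: 40.0
```

Request:
servo_tool([
  [-0.0003,0,0,0,0,0],
  [-0.0006,0,0,0,0,0],
  [-0.001,0,0,0,0,0],
])

```text
t: 16.55
ee_pos: [0.4963, 0.0547, 0.0716]
orientation: [[-0.12, 0.993, 0.0], [0.993, 0.12, 0.004], [0.004, 0.001, -1.0]]
contact_force: [1.8, 12.8, 7.7]
grip_width: 0.0135
grip_force: 40.0
```

Request:
servo_tool([
  [-0.0006,0,0,0,0,0],
  [-0.0012,0,0,0,0,0],
  [-0.0018,0,0,0,0,0],
  [-0.0024,0,0,0,0,0],
])

```text
t: 16.88
ee_pos: [0.4966, 0.0523, 0.0716]
orientation: [[-0.12, 0.993, 0.0], [0.993, 0.12, 0.004], [0.004, 0.001, -1.0]]
contact_force: [1.5, 11.5, 7.2]
grip_width: 0.0138
grip_force: 40.0
```

Request:
servo_tool([
  [-0.0006,0,0,0,0,0],
  [-0.0012,0,0,0,0,0],
  [-0.0018,0,0,0,0,0],
  [-0.0024,0,0,0,0,0],
])

```text
t: 17.22
ee_pos: [0.4969, 0.0499, 0.0716]
orientation: [[-0.12, 0.993, 0.0], [0.993, 0.12, 0.004], [0.004, 0.001, -1.0]]
contact_force: [2.0, 12.5, 6.3]
grip_width: 0.0136
grip_force: 40.0
```

Request:
servo_tool([
  [-0.0006,0,0,0,0,0],
  [-0.0012,0,0,0,0,0],
  [-0.0018,0,0,0,0,0],
  [-0.0024,0,0,0,0,0],
])

```text
t: 17.55
ee_pos: [0.4971, 0.0476, 0.0716]
orientation: [[-0.12, 0.993, 0.0], [0.993, 0.12, 0.004], [0.004, 0.001, -1.0]]
contact_force: [1.7, 13.3, 6.8]
grip_width: 0.013
grip_force: 40.0
```

Request:
servo_tool([
  [-0.0005,0,0,0,0,0],
  [-0.001,0,0,0,0,0],
  [-0.0015,0,0,0,0,0],
])

```text
t: 17.8
ee_pos: [0.4972, 0.0466, 0.0716]
orientation: [[-0.12, 0.993, 0.0], [0.993, 0.12, 0.005], [0.005, 0.001, -1.0]]
contact_force: [1.6, 16.5, 6.3]
grip_width: 0.0136
grip_force: 40.0
```

The force has risen about 4.5 N over the sliding level, so the row is snug. I'll hold it for step 2, then back off a little so the lever's extra 3.5 mm (14 N) stays under 20 N.

Request:
servo_tool([
  [0,0,0,0,0,0],
  [0,0,0,0,0,0],
  [0,0,0,0,0,0],
  [0,0,0,0,0,0],
  [0,0,0,0,0,0],
])

```text
t: 18.22
ee_pos: [0.4973, 0.0466, 0.0716]
orientation: [[-0.12, 0.993, 0.0], [0.993, 0.12, 0.005], [0.005, 0.001, -1.0]]
contact_force: [2.5, 14.4, 6.9]
grip_width: 0.0139
grip_force: 40.0
```

Request:
servo_tool([
  [0.0005,0,0,0,0,0],
  [0.001,0,0,0,0,0],
  [0.001,0,0,0,0,0],
  [0.001,0,0,0,0,0],
])

```text
t: 18.55
ee_pos: [0.4972, 0.0467, 0.0716]
orientation: [[-0.12, 0.993, 0.0], [0.993, 0.12, 0.003], [0.003, 0.001, -1.0]]
contact_force: [1.9, 9.3, 6.2]
grip_width: 0.0137
grip_force: 40.0
```

Request:
servo_tool([
  [0.0007,0,0,0,0,0],
  [0.0014,0,0,0,0,0],
  [0.002,0,0,0,0,0],
  [0.0025,0,0,0,0,0],
  [0.0028,0,0,0,0,0],
  [0.0028,0,0,0,0,0],
])

```text
t: 19.05
ee_pos: [0.4972, 0.0475, 0.0716]
orientation: [[-0.12, 0.993, 0.0], [0.993, 0.12, -0.001], [-0.001, 0.0, -1.0]]
contact_force: [0.8, -1.1, 5.7]
grip_width: 0.0137
grip_force: 40.0
```

Request:
servo_tool([
  [0.0004,0,0,0,0,0],
  [0.0008,0,0,0,0,0],
  [0.0012,0,0,0,0,0],
  [0.0012,0,0,0,0,0],
])

```text
t: 19.38
ee_pos: [0.4971, 0.0483, 0.0716]
orientation: [[-0.12, 0.993, 0.0], [0.993, 0.12, -0.001], [-0.001, 0.0, -1.0]]
contact_force: [0.7, -3.7, 5.4]
grip_width: 0.0142
grip_force: 40.0
```

Request:
servo_tool([
  [0.0004,0,0,0,0,0],
  [0.0008,0,0,0,0,0],
  [0.0011,0,0,0,0,0],
  [0.0011,0,0,0,0,0],
])

```text
t: 19.72
ee_pos: [0.497, 0.049, 0.0716]
orientation: [[-0.12, 0.993, 0.001], [0.993, 0.12, -0.002], [-0.002, 0.0, -1.0]]
contact_force: [1.7, -7.0, 5.8]
grip_width: 0.0132
grip_force: 40.0
```

Request:
servo_tool([
  [-0.0006,0,0,0,0,0],
  [-0.0012,0,0,0,0,0],
  [-0.0012,0,0,0,0,0],
  [-0.0012,0,0,0,0,0],
])

```text
t: 20.05
ee_pos: [0.497, 0.0489, 0.0716]
orientation: [[-0.12, 0.993, 0.0], [0.993, 0.12, 0.0], [-0.0, 0.0, -1.0]]
contact_force: [1.7, 0.2, 6.3]
grip_width: 0.0135
grip_force: 40.0
```

Request:
servo_tool([
  [0,0,0,0,0,0],
  [0,0,0,0,0,0],
  [0,0,0,0,0,0],
  [0,0,0,0,0,0],
  [0,0,0,0,0,0],
  [0,0,0,0,0,0],
], grip=0)

```text
t: 20.55
ee_pos: [0.4967, 0.0489, 0.071]
orientation: [[-0.12, 0.993, -0.001], [0.993, 0.12, 0.0], [0.0, -0.001, -1.0]]
contact_force: [-1.2, -0.2, 0.0]
grip_width: 0.0442
grip_force: 0.0
```

Request:
servo_tool([
  [0,0,-0.01,0,0,0],
  [0,0,-0.04,0,0,0],
  [0,0,-0.07,0,0,0],
  [0,0,-0.1,0,0,0],
  [0,0,-0.13,0,0,0],
  [0,0,-0.15,0,0,0],
  [0,0,-0.16,0,0,0],
  [0,0,-0.16,0,0,0],
  [0,0,-0.16,0,0,0],
])

```text
t: 21.3
ee_pos: [0.4968, 0.0488, 0.2308]
orientation: [[-0.12, 0.993, -0.0], [0.993, 0.12, -0.0], [-0.0, -0.0, -1.0]]
contact_force: [-0.2, 0.7, -0.6]
grip_width: 0.0441
grip_force: 0.0
```

```bash
python3 -c "
from h import *
c=snap('scene','scene4.png')['image']
import m2
print(m2.blob('scene4.png',(5,110,40),(20,255,255),(205,150,260,200)))
p=np.array([.5257,-.006,.066]);ex=np.array([.993,.119,0])
print(w2px('scene4.png',[p,p+ex*-.0135+[0,0,.089],p+ex*-.0067+[0,0,.045],[.4971,.049,.11]]))
q=p+ex*.045;print(q)
"; python3 go.py .5704 -.0007 .23 .12
```

```text
(array([215.9843, 192.4016]), 127.0)
[[237.1225 195.3542]
 [232.2858 170.8827]
 [234.7829 183.3622]
 [246.7858 166.8325]]
[ 0.5704 -0.0006  0.066 ]
[-0.0581, 0.0674, 0.0001, -0.0015, -0.0003, 0.0]
21.35 [0.4965 0.0489 0.2302] [ 0.92  0.13 -0.57]
```

```bash
python3 -c "
from m2 import *
im=cv2.cvtColor(cv2.imread('pics/scene4.png'),cv2.COLOR_BGR2HSV);h=(im[...,0].astype(int)+10)%180
m=(h>=5)&(h<=20)&(im[...,1]>110)&(im[...,2]>30)
for y in range(156,200,3): x=np.where(m[y,224:250])[0]+224; print(y,x.min() if len(x) else '',x.max() if len(x) else '')
"
```

```text
156  
159  
162  
165  
168  
171 233 234
174 231 233
177 232 236
180 232 233
183 232 234
186 233 234
189 234 235
192 234 236
195 235 238
198
```

Request:
servo_tool([
  [-0.02,0.03,0,0,0,0],
  [-0.04,0.055,0,0,0,0],
  [-0.058,0.067,0,0,0,0],
  [-0.058,0.067,0,0,0,0],
  [-0.058,0.067,0,0,0,0],
  [-0.058,0.067,0,0,0,0],
], grip=-1, squeeze=20)

```text
t: 21.85
ee_pos: [0.5696, -0.0002, 0.2302]
orientation: [[-0.12, 0.993, -0.002], [0.993, 0.12, 0.001], [0.001, -0.002, -1.0]]
contact_force: [-0.6, -0.8, 0.0]
grip_width: 0.006
grip_force: 0.0
```

```bash
python3 go.py .5704 -.0007 .136 .12
```

```text
[-0.0006, 0.0009, 0.0942, -0.002, -0.0008, 0.0001]
21.85 [ 5.696e-01 -2.000e-04  2.302e-01] [-0.58 -0.8   0.04]
```

The lever's pixels match the predicted line (tip about (232,171), pivot about (237,195)). Next I'll descend on its +x side.

Request:
servo_tool([
  [0,0.001,0.03,0,0,0],
  [0,0.001,0.06,0,0,0],
  [0,0.001,0.085,0,0,0],
  [0,0.001,0.094,0,0,0],
  [0,0.001,0.094,0,0,0],
  [0,0.001,0.094,0,0,0],
])

```text
t: 22.35
ee_pos: [0.5715, -0.0003, 0.1382]
orientation: [[-0.12, 0.993, 0.001], [0.993, 0.12, -0.0], [-0.0, 0.001, -1.0]]
contact_force: [-0.4, -0.3, -0.4]
grip_width: 0.0004
grip_force: 0.0
```

Run:
```python
from go import *
s=get_state();p=np.array([.5257,-.006,.066]);ex=np.array([.993,.119,0])
for dx,z in [(.020,.136),(.012,.136),(-.003,.133),(-.016,.1276),(-.028,.1197),(-.0375,.1096),(-.045,.098),(-.05,.085),(-.052,.078),(-.052,.074)]:
    q=p+ex*dx;print(rel(s,q[0],q[1],z,.12)[:3])
print(s['ee_pos'],s['contact_force'],s['grip_width'])
```

```text
[-0.0002 -0.0262  0.0022]
[-0.0002 -0.0342  0.0021]
[-0.0002 -0.0492  0.0051]
[-0.0002 -0.0622  0.0105]
[-0.0002 -0.0742  0.0184]
[-0.0001 -0.0837  0.0285]
[-0.0001 -0.0912  0.0401]
[-0.0001 -0.0962  0.0531]
[-0.0001 -0.0982  0.0601]
[-0.0001 -0.0982  0.0641]
[ 5.71513878e-01 -2.51941978e-04  1.38174418e-01] [-0.37649307 -0.25177702 -0.4044323 ] 0.00043564042028681896
```

Request:
servo_tool([
  [0,-0.013,0.002,0,0,0],
  [0,-0.026,0.002,0,0,0],
  [0,-0.034,0.002,0,0,0],
  [0,-0.042,0.003,0,0,0],
  [0,-0.049,0.005,0,0,0],
  [0,-0.056,0.008,0,0,0],
  [0,-0.062,0.011,0,0,0],
])

```text
t: 22.93
ee_pos: [0.5094, -0.0081, 0.1262]
orientation: [[-0.12, 0.993, 0.0], [0.993, 0.12, -0.0], [-0.0, 0.0, -1.0]]
contact_force: [0.5, -0.8, -0.6]
grip_width: 0.0007
grip_force: 0.0
```

No contact yet, so the fingertips are probably thinner than assumed. I'll keep moving in -x at this height.

Request:
servo_tool([
  [0,-0.004,0,0,0,0],
  [0,-0.008,0,0,0,0],
  [0,-0.012,0,0,0,0],
])

```text
t: 23.18
ee_pos: [0.4977, -0.0096, 0.1262]
orientation: [[-0.12, 0.993, 0.0], [0.993, 0.12, 0.0], [0.0, 0.0, -1.0]]
contact_force: [-0.5, -0.2, 0.5]
grip_width: 0.0002
grip_force: 0.0
```

```bash
python3 -c "
from h import *
for n,(x0,y0,x1,y1) in (('scene',(170,110,280,220)),('top',(210,180,300,250))):
    c=snap(n,n+'5.png')
a=cv2.imread('pics/scene5.png')[120:230,170:280];b=cv2.imread('pics/scene4.png')[120:230,170:280]
o=np.hstack([cv2.resize(i,(400,400),interpolation=cv2.INTER_CUBIC) for i in(a,b)])
cv2.imwrite('pics/l5.png',(255*(o/255.)**.5).astype('uint8'))"
```

```text
(no output)
```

View pics/l5.png

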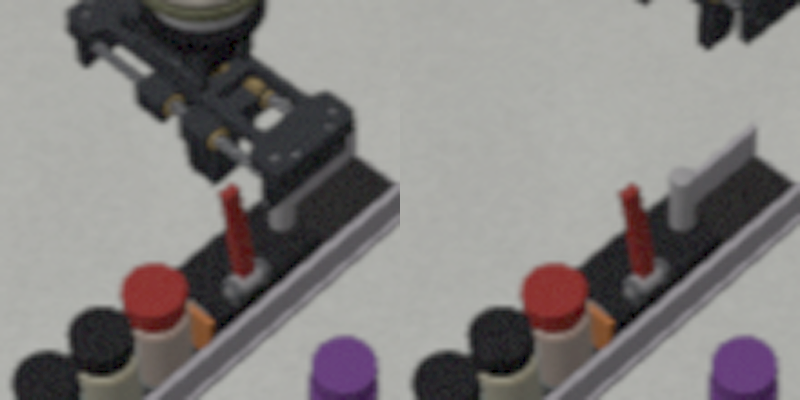

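```bash
python3 -c "
from h import *
s=get_state();print(s['ee_pos'],s['grip_width'],s['contact_force'])
e=s['ee_pos'];p=np.array([.5257,-.006,.066]);ex=np.array([.993,.119,0])
f='scene5.png'
def cr(P): return (((w2px(f,P)-[170,120]+.5)*400/110)).round(0).tolist()
print('tcp',cr([e,e+[0,0,.03],e+ex*.0175,e-ex*.0175,e+[0,.009,0],e-[0,.009,0]]))
print('lever',cr([p,p+ex*-.0135+[0,0,.089],p+ex*-.009+[0,0,.06]]))
# top view red
im=cv2.cvtColor(cv2.imread('pics/top5.png'),cv2.COLOR_BGR2HSV)
"
```

```text
[ 0.49761752 -0.0095448   0.12625486] 0.0005273591195203904 [ 0.70575689 -0.11038988  1.40853432]
tcp [[214.0, 201.0], [212.0, 173.0], [232.0, 215.0], [196.0, 187.0], [224.0, 194.0], [203.0, 208.0]]
lever [[246.0, 276.0], [228.0, 187.0], [234.0, 217.0]]
```

```bash
python3 -c "
from h import *
a=cv2.imread('pics/scene5.png').astype(int);b=cv2.imread('pics/scene4.png').astype(int)
d=np.abs(a-b).max(2)
print('cols',list(range(220,242)))
for y in range(160,192): print(y,' '.join('%3d'%v for v in d[y,220:242]),'|',' '.join('%3d'%v for v in (a[y,224:242,2]-a[y,224:242,1])))
print(w2px('scene5.png',[get_state()['ee_pos']]))
"
```

```text
cols [220, 221, 222, 223, 224, 225, 226, 227, 228, 229, 230, 231, 232, 233, 234, 235, 236, 237, 238, 239, 240, 241]
160  32  83 111 118 118 118 116 110 106 100  96  88  84  85  91  82  33  11  37  82 103 107 |   0  -1   1   5   6   4   1   0  -1  -1   0   0  -1  -1  -1   1  -1  -1
161  30  75 108 116 118 116 117 117 112 111 112  99  94  84  75  75  63  40  54  95 107 106 |   0   0   0   1   2   1   0  -1  -1  -1   0  -1  -1  -2  -1   0  -1  -1
162  24  70 108 117 116 117 118 118 116 119 120 118 110  96  89  84  80  73  82 103 109 106 |  -1   0   0   0  -1   1   1  -2   0   0   0   0  -2  -1   0  -1  -1  -1
163  12  53 103 115 118 117 116 117 114 117 119 119 116 108  97  92  85  84  95 107 110 108 |   0  -1   0  -1   0  -2   0  -1  -1  -1  -1  -1   1   0  -1   0   1  -1
164   4  42  99 119 120 120 120 116 116 117 117 116 119 118 112 100  84  78  87 106 110 109 |   0  -1   1  -1   0  -1  -1  -1  -1   0  -1  -1  -1  -1   0   0   0   0
165   2  29  80 115 120 120 118 117 116 118 117 116 116 117 110  86  66  70  86 105 112 110 |   0   0   0   0   0   0  -1   1  -1   1  -2   0  -1  -1  -1 
[... 3657 characters left out ...]
 0   0
188   3   2   2   2   1   1   2   1   1   1   1   2   1   1   2   2   1   2   1   1   1   1 |   0   1   0   0  -1   0   0   1  12  26  33  27  24  24  23  13   1   1
189   3   2   2   3   2   1   2   1   3   0   1   3   2   3   3   2   2   1   3   1   1   2 |   0   1   0   1   0   1   0   0   8  25  33  29  24  24  23  13   3   0
190   2   2   2   1   1   2   2   3   4   1   2   2   1   1   2   1   3   2   2   1   1   1 |   0  -1   0   0   1   0  -1   0   4  23  32  30  25  22  21  17   7   0
191   2   1   1   2   1   2   2   2   2   1   2   0   1   1   2   1   2   1   3   1   1   1 |   0   2   0  -1  -1   0   0  -1   3  18  31  32  25  23  22  14   5   1
[[228.31241362 174.78490468]]
```

The numbers show the visible fingertip ends about 25 mm above the stated TCP, so it passed over the lever, which hasn't moved. I'll go back over it and come in lower.

Request:
servo_tool([
  [0,0,-0.03,0,0,0],
  [0,0,-0.06,0,0,0],
  [0,0.025,-0.06,0,0,0],
  [0,0.05,-0.06,0,0,0],
  [0,0.073,-0.06,0,0,0],
  [0,0.073,-0.05,0,0,0],
  [0,0.073,-0.025,0,0,0],
  [0,0.073,0,0,0,0],
  [0,0.073,0.02,0,0,0],
  [0,0.073,0.022,0,0,0],
  [0,0.073,0.022,0,0,0],
])

```text
t: 24.2
ee_pos: [0.5697, -0.0007, 0.1034]
orientation: [[-0.12, 0.993, -0.002], [0.993, 0.12, 0.0], [0.001, -0.002, -1.0]]
contact_force: [0.2, 0.5, -0.2]
grip_width: 0.0001
grip_force: 0.0
```

Request:
servo_tool([
  [0,-0.006,0,0,0,0],
  [0,-0.012,0,0,0,0],
  [0,-0.018,0,0,0,0],
  [0,-0.024,0,0,0,0],
  [0,-0.03,0,0,0,0],
  [0,-0.035,0,0,0,0],
  [0,-0.04,0,0,0,0],
  [0,-0.045,0,0,0,0],
])

```text
t: 24.87
ee_pos: [0.5259, -0.0062, 0.1044]
orientation: [[-0.12, 0.993, 0.002], [0.993, 0.12, -0.0], [-0.0, 0.002, -1.0]]
contact_force: [4.2, 0.6, -1.9]
grip_width: 0.0005
grip_force: 1.8
```

```bash
cat > lev.py <<'E'
from h import *
import sys
snap('scene',sys.argv[1]);f=sys.argv[1]
im=cv2.imread('pics/'+f).astype(int);m=((im[...,2]-im[...,1]>18)&(im[...,2]-im[...,0]>18)&(im[...,1]*3<im[...,2]*2)).astype('uint8');m[:,:200]=0
m[:155]=0;m[202:]=0;m[:,245:]=0
n,l,st,c=cv2.connectedComponentsWithStats(m)
for i in range(1,n):
    if st[i,4]>5: print(st[i],c[i].round(1))
p=np.array([.5257,-.006,.066]);ex=np.array([.993,.119,0])
for ph in np.arange(0,1.45,.2): th=1.42-ph;print(round(ph,1),w2px(f,[p+ex*-.09*np.cos(th)+[0,0,.09*np.sin(th)]])[0].round(0),end=' ')
for y in range(158,200,2): x=np.where(m[y])[0]; print(y,x.tolist())
s=get_state();print(s['ee_pos'],s['contact_force'])
E
python3 lev.py scene6.png
```

```text
[231 179   8  17  84] [234.5 187.7]
[203 192  19  10 152] [212.  197.2]
0.0 [232. 171.] 0.2 [227. 168.] 0.4 [223. 166.] 0.6 [219. 166.] 0.8 [216. 167.] 1.0 [214. 169.] 1.2 [213. 171.] 1.4 [212. 175.] 158 []
160 []
162 []
164 []
166 []
168 []
170 []
172 [229]
174 []
176 []
178 []
180 [231, 232]
182 [231, 232, 233, 234, 235]
184 [231, 232, 233, 234, 235, 236]
186 [232, 233, 234, 235, 236, 237]
188 [232, 233, 234, 235, 236, 237]
190 [233, 234, 235, 236, 237, 238]
192 [210, 211, 212, 213, 214, 233, 234, 235, 236, 237, 238]
194 [206, 207, 208, 209, 210, 211, 212, 213, 214, 215, 216, 217, 218, 234, 235, 236, 237, 238]
196 [204, 205, 206, 207, 208, 209, 210, 211, 212, 213, 214, 215, 216, 217, 218, 219, 220]
198 [204, 205, 206, 207, 208, 209, 210, 211, 212, 213, 214, 215, 216, 217, 218, 219, 220, 221]
[ 0.52525988 -0.00621061  0.10434191] [ 3.46989511 -0.36970355 -0.82489471]
```

Contact: the lever is pushed about 0.1 rad, with the effective fingertip about 14 mm above the TCP and 8 mm half thickness. I'll follow the arc.

Request:
servo_tool([
  [0,-0.006,0.001,0,0,0],
  [0,-0.011,0.003,0,0,0],
  [0,-0.016,0.005,0,0,0],
  [0,-0.0205,0.008,0,0,0],
  [0,-0.025,0.011,0,0,0],
  [0,-0.029,0.0145,0,0,0],
])

```text
t: 25.42
ee_pos: [0.4992, -0.0101, 0.0915]
orientation: [[-0.12, 0.993, 0.007], [0.993, 0.12, -0.001], [-0.002, 0.007, -1.0]]
contact_force: [4.8, 2.8, 13.7]
grip_width: 0.0004
grip_force: 5.7
```

```bash
python3 lev.py scene7.png
```

```text
[225 177  14  19 110] [232.2 186.6]
[203 192  19  10 154] [212.1 197.2]
0.0 [232. 171.] 0.2 [227. 168.] 0.4 [223. 166.] 0.6 [219. 166.] 0.8 [216. 167.] 1.0 [214. 169.] 1.2 [213. 171.] 1.4 [212. 175.] 158 []
160 []
162 []
164 []
166 []
168 []
170 []
172 []
174 []
176 []
178 [225, 226, 227]
180 [226, 227, 228, 229, 230, 231]
182 [228, 229, 230, 231, 232, 233]
184 [228, 229, 230, 231, 232, 233, 234]
186 [229, 230, 231, 232, 233, 234, 235]
188 [230, 231, 232, 233, 234, 235, 236]
190 [231, 232, 233, 234, 235, 236, 237]
192 [210, 211, 212, 213, 214, 232, 233, 234, 235, 236, 237, 238]
194 [206, 207, 208, 209, 210, 211, 212, 213, 214, 215, 216, 217, 218, 219, 233, 234, 235, 236, 237]
196 [204, 205, 206, 207, 208, 209, 210, 211, 212, 213, 214, 215, 216, 217, 218, 219, 220]
198 [204, 205, 206, 207, 208, 209, 210, 211, 212, 213, 214, 215, 216, 217, 218, 219, 220, 221]
[ 0.49825983 -0.01005066  0.09093608] [ 4.9618219   0.58796708 11.45631007]
```

The lever is at about 0.6 rad, as planned. I'll continue down past centre.

Request:
servo_tool([
  [0,-0.0035,0.005,0,0,0],
  [0,-0.007,0.01,0,0,0],
  [0,-0.0095,0.0145,0,0,0],
  [0,-0.0115,0.019,0,0,0],
  [0,-0.013,0.0235,0,0,0],
  [0,-0.014,0.028,0,0,0],
  [0,-0.014,0.031,0,0,0],
  [0,-0.014,0.031,0,0,0],
])

```text
t: 26.13
ee_pos: [0.483, -0.0115, 0.0591]
orientation: [[-0.12, 0.993, 0.0], [0.993, 0.12, -0.0], [-0.0, 0.0, -1.0]]
contact_force: [-0.6, -0.1, 8.1]
grip_width: 0.0003
grip_force: 3.5
```

```bash
python3 lev.py scene8.png | tail -14
```

```text
174 [216, 217]
176 []
178 []
180 []
182 [228, 229]
184 [225, 226, 227, 228, 229, 230, 231]
186 [226, 227, 228, 229, 230, 231, 232, 233]
188 [227, 228, 229, 230, 231, 232, 233, 234, 235]
190 [229, 230, 231, 232, 233, 234, 235, 236]
192 [211, 212, 213, 214, 231, 232, 233, 234, 235, 236, 237, 238]
194 [206, 207, 208, 209, 210, 211, 212, 213, 214, 215, 216, 217, 218, 233, 234, 235, 236]
196 [204, 205, 206, 207, 208, 209, 210, 211, 212, 213, 214, 215, 216, 217, 218, 219, 220]
198 [204, 205, 206, 207, 208, 209, 210, 211, 212, 213, 214, 215, 216, 217, 218, 219, 220, 221]
[ 0.48312698 -0.01145377  0.05925416] [-1.18140204  0.61919303  8.56324109]
```

Request:
servo_tool([
  [0,0,0.0015,0,0,0],
  [0,0,0.003,0,0,0],
  [0,0,0.003,0,0,0],
])

```text
t: 26.43
ee_pos: [0.4829, -0.0114, 0.0561]
orientation: [[-0.12, 0.993, 0.0], [0.993, 0.12, -0.0], [-0.0, -0.0, -1.0]]
contact_force: [-0.9, -0.2, 6.4]
grip_width: 0.0004
grip_force: 2.7
```

Force is falling as we approach centre, so I'll keep going.

Request:
servo_tool([
  [0,0,0.0015,0,0,0],
  [0,0,0.003,0,0,0],
  [0,0,0.004,0,0,0],
  [0,0,0.004,0,0,0],
])

```text
t: 26.77
ee_pos: [0.4827, -0.0113, 0.0517]
orientation: [[-0.12, 0.993, -0.001], [0.993, 0.12, -0.0], [-0.0, -0.001, -1.0]]
contact_force: [-1.1, -1.4, 3.8]
grip_width: 0.0004
grip_force: 1.4
```

Request:
servo_tool([
  [0,0,0.0015,0,0,0],
  [0,0,0.003,0,0,0],
  [0,0,0.004,0,0,0],
  [0,0,0.004,0,0,0],
])

```text
t: 27.1
ee_pos: [0.4829, -0.0112, 0.0472]
orientation: [[-0.12, 0.993, -0.001], [0.993, 0.12, 0.0], [0.0, -0.001, -1.0]]
contact_force: [0.3, 0.4, 1.0]
grip_width: 0.0009
grip_force: 0.0
```

```bash
python3 lev.py scene9.png | tail -22
```

```text
0.0 [232. 171.] 0.2 [227. 168.] 0.4 [223. 166.] 0.6 [219. 166.] 0.8 [216. 167.] 1.0 [214. 169.] 1.2 [213. 171.] 1.4 [212. 175.] 158 []
160 []
162 []
164 []
166 []
168 []
170 []
172 []
174 [214, 215, 216]
176 [213, 214, 215, 216, 217]
178 [214, 215, 216, 217, 218]
180 [216, 217, 218]
182 [219]
184 [221, 222]
186 [223, 224, 225, 226, 227, 228, 229, 230, 231]
188 [225, 226, 227, 228, 229, 230, 231, 232, 233]
190 [227, 228, 229, 230, 231, 232, 233, 234, 235]
192 [211, 212, 213, 214, 229, 230, 231, 232, 233, 234, 235, 236, 237]
194 [206, 207, 208, 209, 210, 211, 212, 213, 214, 215, 216, 217, 218, 231, 232, 233, 234, 235]
196 [204, 205, 206, 207, 208, 209, 210, 211, 212, 213, 214, 215, 216, 217, 218, 219, 220]
198 [204, 205, 206, 207, 208, 209, 210, 211, 212, 213, 214, 215, 216, 217, 218, 219, 220, 221]
[ 0.4829666  -0.01122871  0.0473322 ] [-0.1319988   0.12985688 -0.44219677]
```

Force has gone to zero: it snapped. I'll retreat straight up and verify.

Request:
servo_tool([
  [0,0,-0.02,0,0,0],
  [0,0,-0.05,0,0,0],
  [0,0,-0.08,0,0,0],
  [0,0,-0.11,0,0,0],
  [0,-0.04,-0.14,0,0,0],
  [0,-0.08,-0.16,0,0,0],
  [0,-0.12,-0.16,0,0,0],
  [0,-0.12,-0.16,0,0,0],
  [0,-0.12,-0.16,0,0,0],
  [0,-0.12,-0.16,0,0,0],
])

```text
t: 27.98
ee_pos: [0.3645, -0.0259, 0.2078]
orientation: [[-0.119, 0.993, 0.001], [0.993, 0.119, -0.0], [-0.0, 0.001, -1.0]]
contact_force: [0.4, 1.4, -0.1]
grip_width: 0.0005
grip_force: 0.0
```

```bash
python3 lev.py scene10.png | tail -16; python3 -c "
from h import *
a=cv2.imread('pics/scene4.png').astype(int);b=cv2.imread('pics/scene10.png').astype(int);d=np.abs(a-b).max(2)
for n,(x0,y0,x1,y1) in dict(jars=(155,190,222,262),bowl=(310,195,360,240),can=(303,105,340,145),carton=(215,250,275,305)).items(): print(n,(d[y0:y1,x0:x1]>15).sum())"
```

```text
170 []
172 []
174 []
176 [213, 214, 215, 216, 217]
178 [212, 213, 214, 215, 216, 217, 218, 219]
180 [214, 215, 216, 217, 218, 219, 220, 221, 222]
182 [217, 218, 219, 220, 221, 222, 223, 224]
184 [219, 220, 221, 222, 223, 224, 225, 226, 227]
186 [222, 223, 224, 225, 226, 227, 228, 229, 230]
188 [224, 225, 226, 227, 228, 229, 230, 231, 232, 233]
190 [226, 227, 228, 229, 230, 231, 232, 233, 234, 235]
192 [211, 212, 213, 214, 228, 229, 230, 231, 232, 233, 234, 235, 236, 237]
194 [206, 207, 208, 209, 210, 211, 212, 213, 214, 215, 216, 217, 218, 231, 232, 233, 234, 235]
196 [204, 205, 206, 207, 208, 209, 210, 211, 212, 213, 214, 215, 216, 217, 218, 219, 220]
198 [204, 205, 206, 207, 208, 209, 210, 211, 212, 213, 214, 215, 216, 217, 218, 219, 220, 221]
[ 0.36485034 -0.02580829  0.20755368] [-0.80546073 -0.38909063 -0.53962801]
jars 0
bowl 0
can 0
carton 0
```

The lever stays flat with the arm away (tip about (214,177)), the jars haven't shifted, and the bystanders haven't moved. Handing in.

```bash
python3 -c "
from rig import hand_in
print(hand_in())"
```

```text
the job is handed in; nothing more can be done
None
```

The job is handed in, with no verdict returned: the red-capped jar stands in the channel, the row was felt snug against the end stop, and the lever lies flat and stayed so with the arm away; the clamp force isn't measured (my estimate is about 15 N), and the can, bowl and carton showed no movement from before the lever was closed.

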